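Weigh a wheel hub on the bench steelyard

ROBOT

A 6-joint arm with a two-finger parallel gripper is mounted at the origin on the work surface. World frame = base frame: x ahead of the robot, y to its left, z up, the work surface at z = 0. Lengths are in m, angles in degrees, forces in N, time in s.
With the tool pointing down it reaches from about 0.4 to 0.825 m from the base axis. Payload 7 kg.
Tool frame: the origin (TCP) lies midway between the tips of the shut fingers; the grasp point (between the pads) lies 19 mm behind it; z points along the fingers, y is the line along which they close (so a half turn about z gives the same grasp; the last joint's range is limited). The gripper opens to 88 mm and grips with 3 to 60 N. Pads are 19 mm wide; open, the fingers measure 130 mm over their backs; the gripper's body (78 mm by 193 mm) begins 47 mm behind the grasp point.
Start: joints at [92.08, 20.546, 0.682, 0, -70.136, -16.507], TCP at [0.168, 0.654, 0.188] pointing down, gripper open.
Joint ranges: [-176.03, 176.03], [-82.01, 121.73], [-58.28, 71.71], [-173.87, 95.51], [-174.79, -0.11], [-173.66, 173.66]. Speed limits (degrees/s): [136.94, 136.94, 172.46, 180, 180, 180].

INTERFACE

Orientations are given as [roll, pitch, yaw] about the fixed x, y, z axes, in that order (R = Rz(yaw) Ry(pitch) Rx(roll)).
In Python, from plant import r, eyes, workorder gives the robot as it stands.
- The arm moves only by the tool step_arm, never from a script. Its argument "plan" is a list of rows, each a list of 5 numbers: the shift along the tool's x, y, z each as a share of 25 cm, from -1 to 1, then the turn about the tool's z as a share of 60 degrees, from -1 to 1, then the finger opening in mm, from 0 to 87.6. In form: [[x, y, z, turn, jaw], ...]. A call has 1 to 12 rows; each row is the pose to reach, as a shift and turn from the pose commanded when the call began, along the tool's axes at that moment; what a row does not reach only later rows make up. A row lasts 1/12 s, in which the tool goes at most 41.7 mm and 7.16 degrees, less where a joint would pass 70% of its speed; a pose out of reach is approached as far as the arm can. A call with a number of a shift or a turn outside -1 to 1 is refused whole. A call with a gripper value outside its range is refused whole. The fingers move at their own pace and stop on an object; "newtons" is the grip in N (left out, the last holds). Time passes only in rows, so rows that repeat a pose let the fingers close. It gives the time, the measured TCP pose, the force, the opening and the grip force at its end, in the units of the state.
- r.get_state(): the state, without advancing time (a new reading comes with each control period).
- eyes.capture(name): name is "scene" or "top"; returns the picture (400x640x3 uint8, red, green, blue); there is no depth.
- eyes.camera_model(name): a dict with "fov_y" (degrees; the focal length in pixels is half the picture's height over the tangent of half this angle, whatever the lens; pixels are square), "cx", "cy" (the principal point, pixels), "k1" (the pictures are not rectified: a ray, as slopes to the right and down, at radius r is drawn at 1 + k1 r^2 times it, then the intrinsics apply), "world_to_cam" (4x4, takes a point from world to camera coordinates). Camera axes: x right, y up, looking along -z (the intrinsics and any distortion apply to the point x, -y, -z); pixel columns grow to the right and rows downward; lengths in m; the calibration is good to about 2 mm. A picture is of the moment at which its call begins. camera_model takes no time and is no camera call.
- workorder.close_job(): hands the job in; it is judged then, once.
The state is a dict: "time_s": time; "joints": joint angles; "qd": joint speeds; "joint_torque": joint torques, N m; "tcp_pos": TCP position; "eef_rot": TCP orientation; "contact_force": force on the tool from outside, world axes, zero at the start; "moment": the same for the moment, N m; "gripper_width": finger opening in m; "gripper_force": force on a finger pad.
Only numpy, scipy, OpenCV 4.12 (cv2) and the standard library are available. Lean on these libraries where they do the work, as an engineer would, in place of code of your own. Each camera call takes 0.05 s, during which the arm holds its last target. There are 200 camera calls.

TASK

Weigh the flanged hub: set it down gently on the middle of the steelyard's pan, standing on its flange. Then slide the poise along the notched beam with light fingertip pushes, never pinching or forcing it, until the released beam comes to rest with its pointer as near the gauge's centre line as the notches allow, clearly between the two lines next to it. Leave the other parts on the bench where they are.

Things in the scene. Friction and masses are not known exactly. Their poses are not given: they have to be found in the camera images.
- hub_mid (a point): Centre of the loose flanged hub, dark steel, weight unknown (0.25 to 0.5 kg), 50 mm tall, standing on its flange (disc 60 mm across, 10 mm thick). Above it a plain round boss 30 mm across, 40 mm tall: grasp it there from above, best 32 to 40 mm above the underside. This point is on the axis, 25 mm above the underside; z up the axis.
- scale: Bench steelyard with a grey iron foot that stays put; origin on the bench under the pivot; +y along the notched beam to the pointer, -y to the pan, z up. Foot 110 (x) by 140 mm under the column; column 54 mm wide (x), 142 mm high. A rib 50 mm wide, 14 mm high runs from y = -170 to +315 mm. The rib's far end carries the gauge.
- pivot (a point): Pivot of the beam on the column, 130 mm above the bench; the beam turns about the scale's x axis. The steel bar of the beam is 8 mm thick; its toothed top lies 21 mm below the pivot's height when level.
- pan_top (a point): Centre of the top of the flat round steel pan, 104 mm across, 130 mm from the pivot on the scale's -y side, 22 mm above the pivot when the beam is level. A parallel link keeps it level: it only rises and sinks by up to 12 mm, and where the load stands on it does not alter the reading.
- poise_mid (a point): Point in the poise, a 0.5 kg dark steel block straddling the bar: 34 mm (x), 28 mm along the bar (y), 25 mm up and 53 mm down from here, a knob 16 mm across and 12 mm tall on top. At pivot height when level. Push its end faces along y with closed fingertips at 0 to 15 mm above pivot height. Over 15 N by the robot on beam, pan or poise spoils the knife edges; a pinch is more.
- pointer_tip (a point): End of the thin black pointer at the beam's far end, 320 mm from the pivot, in front of the gauge plate; level with the pivot when balanced. At the right notch it comes to rest within 7 mm of the centre line.
- poise_slide (a joint): Place of the poise along the bar in m: 0 at the innermost notch (80 mm from the pivot), growing outward (+y) to 0.136. Notches are 8 mm apart, at 0, 0.008, 0.016 ...; a spring pawl snaps the poise into the nearest. About 5 to 7 N along the bar takes it over a tooth; the crests lie half-way between notches.
- beam_tilt (a joint): Tilt of the beam in rad: 0 balanced, positive with the pointer end high (poise too far in), negative low (too far out). Stops at -0.09 and 0.09. Near balance one notch changes it by about 0.038. It settles in about 1 s once untouched; readings while touching are false. Empty, it balances with the poise at 0; each 10 g on the pan needs 2.6 mm more.
- bearing: Bystander: a plain steel ring lying flat, 62 mm across with a 28 mm bore, 18 mm tall. Origin at the centre of its underside.
- pulley: Bystander: an aluminium grooved pulley lying flat, 62 mm across, 24 mm tall. Origin at the centre of its underside.
- bush: Bystander: an upright copper cylinder, 36 mm across, 45 mm tall, beyond the scale. Origin at the centre of its underside.
- gauge (a point): Centre line (black, broad) of the white upright gauge plate, 84 mm high and 44 mm wide, at the beam's far end (y = 303 mm on the scale, 17 mm to the -x side of the beam's line), at pivot height, facing the scale's +x side. The next lines lie 10 mm above and below it; coarser ones further out.

How it is judged (in metres and radians):
On the way, in this order (a step that is already met when the one before it is completed fails the run):
1. the hub stands on the pan, upright and let go (horizontal distance between hub_mid and pan_top below 0.03 m and z of hub_mid in the frame of pan_top between 0.022 and 0.028 m and angle between hub_mid's own z axis and vertical below 0.1 rad and contact force between each of the fingers, the arm and hub below 0.05 N), for 0.2 s.
2. with nothing touching the scale, the pointer has come to rest at the centre line (value of joint beam_tilt between -0.026 and 0.026 rad and velocity of joint beam_tilt between -0.02 and 0.02 rad/s and contact force between each of the fingers, the arm and beam below 0.05 N), for 0.4 s.
At the end, for the whole second after the job is handed in: The hub stands on its flange on the pan, its axis within 30 mm of the pan's middle, and the beam rests within 0.026 rad of level (pointer tip within 8.3 mm of the centre line), moving slower than 0.02 rad/s (horizontal distance between hub_mid and pan_top below 0.03 m and z of hub_mid in the frame of pan_top between 0.022 and 0.028 m and angle between hub_mid's own z axis and vertical below 0.1 rad and value of joint beam_tilt between -0.026 and 0.026 rad and velocity of joint beam_tilt between -0.02 and 0.02 rad/s); the robot touches nothing.
It fails at once if the robot puts more than 15 N on the beam, poise or pan (a pinch does) (contact force between any of the fingers, the arm and beam above 15 N).
It fails at once if the hub is dropped or pressed on the pan with more than 30 N (contact force between hub and beam above 30 N).
It fails at once if another part is moved by more than 20 mm (distance of any of bearing, pulley, bush from where it was at the start of the episode above 0.02 m).
It also fails if it takes over 72 s, if anything falls off the work surface, if the arm or the gripper's body presses on something with over 40 N, if the wrist force passes 120 N, or if a joint passes its speed limit or range.

## Working session

There is one attempt and no reset: what is moved stays moved. The work goes in short steps, Python scripts to look and compute and a tool call to move; the robot and the scene stay as the last step left them, time stands still between calls to the robot, and variables do not carry over. Pictures are saved under pics/ and viewed, at most 10 in all, crops included, and the job is handed in when it is done.

Besides the shell and the picture viewer there is one more tool, called after ">>>" as name(argument=value, ...), one argument or row to a line, values as JSON. step_arm: Moves the arm, as the interface text tells. Its arguments: {"type":"object","properties":{"plan":{"type":"array"},"newtons":{"type":"number"}},"required":["plan"]}

```bash
mkdir -p pics; ls
cat > h.py <<'E'
import numpy as np, cv2
from plant import r, eyes, workorder
def cam(n):
    m=eyes.camera_model(n); f=200/np.tan(np.radians(m["fov_y"])/2); return m,f
def snap(n,fn=None):
    im=eyes.capture(n)
    if fn: cv2.imwrite("pics/"+fn,im[:,:,::-1])
    return im
def ray(n,uv):
    m,f=cam(n); K=np.array([[f,0,m["cx"]],[0,f,m["cy"]],[0,0,1.]])
    p=cv2.undistortPoints(np.array([[uv]],float),K,np.array([m["k1"],0,0,0,0.]))[0,0]
    W=np.linalg.inv(np.array(m["world_to_cam"])); d=W[:3,:3]@np.array([p[0],-p[1],-1]); return W[:3,3],d/np.linalg.norm(d)
def onz(n,uv,z):
    o,d=ray(n,uv); return o+d*(z-o[2])/d[2]
def tri(a,uva,b,uvb):
    o1,d1=ray(a,uva);o2,d2=ray(b,uvb)
    s=np.linalg.lstsq(np.c_[d1,-d2],o2-o1,rcond=None)[0]
    p,q=o1+s[0]*d1,o2+s[1]*d2
    return (p+q)/2,np.linalg.norm(p-q)
def proj(n,P):
    m,f=cam(n); c=np.array(m["world_to_cam"])@np.r_[P,1]; x,y=c[0]/-c[2],-c[1]/-c[2]; k=1+m["k1"]*(x*x+y*y)
    return np.array([m["cx"]+f*k*x,m["cy"]+f*k*y])
E
python3 - <<'E'
from h import *
snap("scene","s0.png");snap("top","t0.png")
for n in("scene","top"):
    m,f=cam(n);W=np.linalg.inv(np.array(m["world_to_cam"]));print(n,m["k1"],f,W.round(3).tolist())
s=r.get_state();print({k:np.round(v,3).tolist() for k,v in s.items()})
E
```

```text
pics
scene 0.043738533136134954 486.60130041730304 [[0.239, -0.747, 0.621, 1.379], [0.971, 0.171, -0.168, -0.159], [0.019, 0.643, 0.766, 1.071], [0.0, 0.0, 0.0, 1.0]]
top 0.006859402440236005 424.48640518599575 [[-0.08, 0.973, -0.217, 0.413], [-0.997, -0.079, 0.012, 0.051], [-0.006, 0.217, 0.976, 1.012], [0.0, 0.0, 0.0, 1.0]]
{'time_s': 0.1, 'joints': [92.081, 20.587, 0.638, -0.018, -70.135, -16.506], 'qd': [0.094, -0.022, 0.135, 0.095, 0.096, 0.02], 'joint_torque': [-0.002, -58.416, 29.375, 7.016, 0.01, -0.0], 'tcp_pos': [0.168, 0.653, 0.187], 'eef_rot': [179.915, -0.007, -14.431], 'contact_force': [0.614, 0.091, -0.311], 'moment': [0.05, 0.02, -0.037], 'gripper_force': 0.0, 'gripper_width': 0.088}
```

View pics/s0.png

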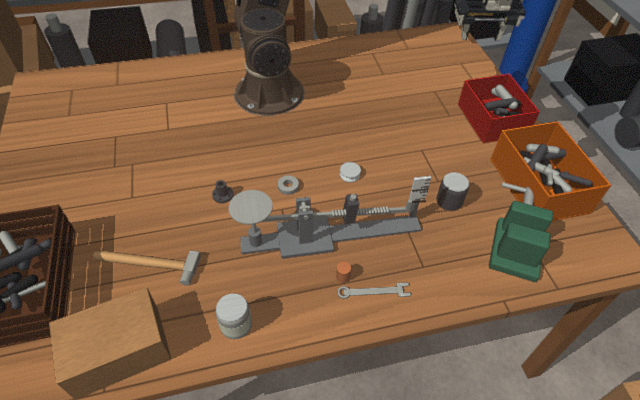

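View pics/t0.png

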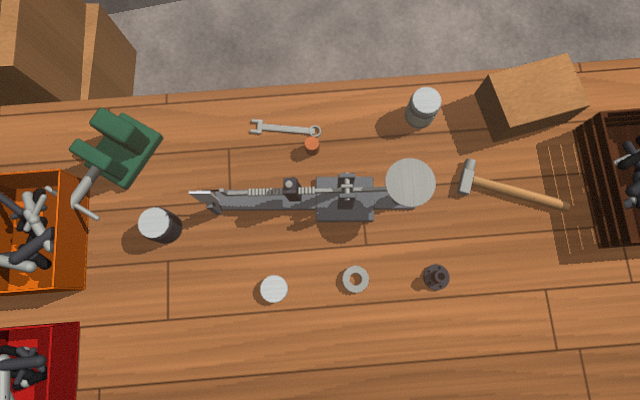

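The two views show the hub (scene 222,191; top 435,277), the pan (scene 251,207; top 411,183), the poise (scene 352,207; top 291,187) and the gauge (scene 420,190; top 207,197). The beam sits nearly along world +y. I'll zoom in for accurate pixels.

Run:
```python
from h import *
a=cv2.imread("pics/s0.png")[165:260,203:463];b=cv2.imread("pics/t0.png")[155:255,190:450]
o=np.vstack([cv2.resize(i,None,fx=3,fy=3,interpolation=cv2.INTER_CUBIC) for i in(a,b)]);cv2.imwrite("pics/z0.png",o);print(o.shape)
print(proj("scene",[.168,.654,.188]),proj("top",[.168,.654,.188]))
s0=cv2.imread("pics/s0.png");t0=cv2.imread("pics/t0.png")
def blob(im,x,y,w,h,lo,hi):
    c=cv2.cvtColor(im[y:y+h,x:x+w],cv2.COLOR_BGR2HSV);m=cv2.inRange(c,lo,hi)
    n,l,st,ce=cv2.connectedComponentsWithStats(m)
    for i in np.argsort(-st[1:,4])[:2]+1: print((st[i]+[x,y,0,0,0]).tolist(),(ce[i]+[x,y]).round(1))
    return m
print("pan");blob(s0,220,185,60,40,(0,0,110),(180,60,255));blob(t0,375,150,70,70,(0,0,110),(180,60,255))
print("hub");blob(s0,200,175,45,35,(0,0,0),(180,255,75));blob(t0,410,255,50,50,(0,0,0),(180,255,75))
```

```text
(585, 780, 3)
[475.72933995  48.90002344] [ -7.92363837 467.5963405 ]
pan
[229, 190, 43, 35, 1178] [249.9 206.6]
[278, 185, 2, 4, 8] [278.5 186.5]
[375, 158, 61, 50, 2061] [408.2 183. ]
hub
[214, 181, 19, 22, 230] [223.3 191.8]
[213, 192, 3, 4, 8] [214.  193.5]
[423, 270, 17, 18, 166] [430.1 278.6]
[438, 273, 7, 7, 41] [441.  275.9]
```

View pics/z0.png

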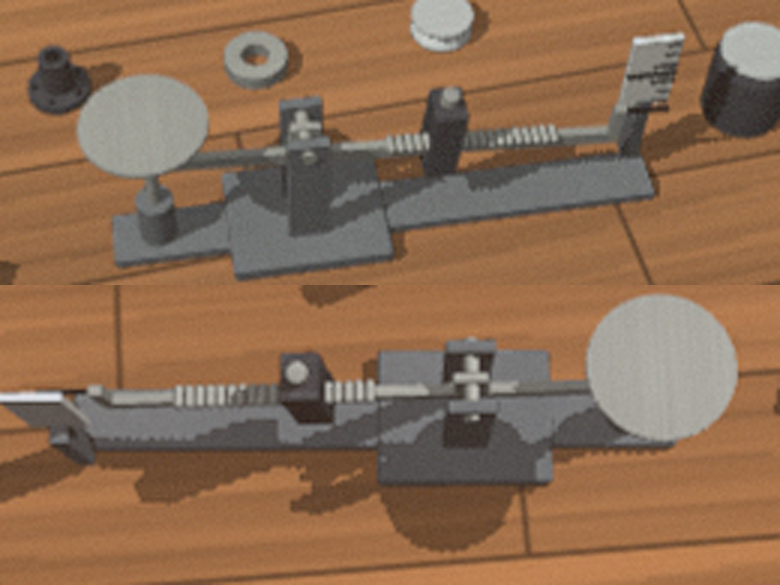

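Zoomed: pan ellipse centre at scene (250.8,206.8), top (410.8,182.2). Poise knob at scene (353.7,197), top (288.7,184). The pointer is at the low stop, near scene (425,201).

Run:
```python
from h import *
pan,e=tri("scene",(250.8,206.8),"top",(410.8,182.2));print("pan",pan.round(4),e)
kn,e=tri("scene",(353.7,196.7),"top",(288.7,184));print("knob",kn.round(4),e)
s0=cv2.imread("pics/s0.png");t0=cv2.imread("pics/t0.png")
g=[cv2.resize(i,(400,400),interpolation=cv2.INTER_CUBIC) for i in(s0[165:215,198:248],t0[252:302,410:460])]
cv2.imwrite("pics/hub.png",np.hstack(g))
d=kn-pan;d[2]=0;d/=np.linalg.norm(d);print("dir",d,np.degrees(np.arctan2(d[1],d[0])))
pv=pan+.13*d;print("pivot",pv,"knob dist",np.dot(kn-pv,d))
for n in("scene","top"):
  for z in(0.13,.108):
    print(n,[proj(n,np.r_[(pv+k*d)[:2],z]).round(1).tolist() for k in(0,.08,.216,.320)])
```

```text
pan [ 0.6265 -0.1403  0.1603] 0.005740271686419908
knob [0.6455 0.1122 0.1521] 0.004554831937201712
dir [0.07522547 0.99716655 0.        ] 85.68582276659558
pivot [ 0.6362774  -0.01062046  0.16028608] knob dist 0.12321272046154187
scene [[303.6, 208.2], [335.3, 204.5], [388.1, 198.2], [427.7, 193.5]]
scene [[303.7, 213.7], [335.0, 210.0], [387.1, 203.7], [426.2, 199.1]]
top [[346.0, 186.1], [308.7, 186.3], [245.3, 186.7], [196.9, 187.0]]
top [[345.5, 188.6], [309.1, 188.8], [247.2, 189.2], [199.8, 189.5]]
```

View pics/hub.png

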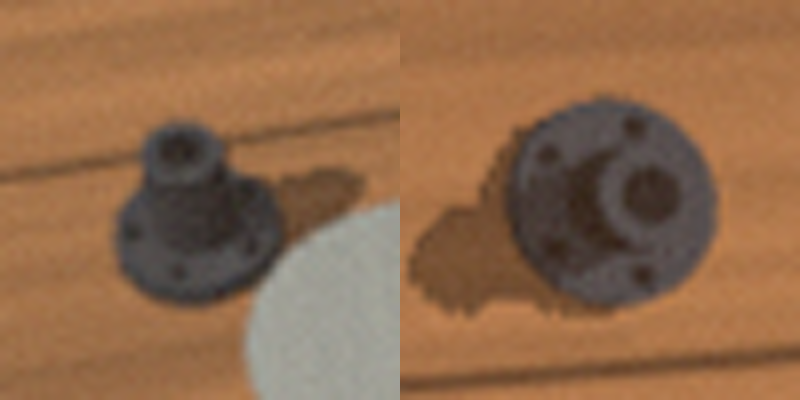

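Hub boss top: scene (220.5,184), top (441.4,276.3). Flange centre: top (436.8,277.1).

Run:
```python
from h import *
b,e=tri("scene",(220.5,184),"top",(441.4,276.25));print("boss top",b.round(4),e)
print(onz("top",(441.4,276.25),.05),onz("scene",(220.5,184),.05),onz("top",(436.75,277.1),.01))
print("bearing",onz("top",(356,279),.01),"pulley",onz("top",(274,289),.02),"bush",onz("top",(312,145),.04))
# pan edge, foot
s=r.get_state();print(s["tcp_pos"],s["eef_rot"])
```

```text
boss top [ 0.4333 -0.2072  0.0477] 0.004759138704172547
[ 0.4327323  -0.20900705  0.05      ] [ 0.43649543 -0.20485273  0.05      ] [ 0.43247243 -0.20882672  0.01      ]
bearing [ 0.44310432 -0.02180871  0.01      ] pulley [0.43547325 0.16807963 0.02      ] bush [0.76779796 0.05545196 0.04      ]
[0.16806305 0.65322978 0.18720806] [ 1.79914799e+02 -7.47443770e-03 -1.44312408e+01]
```

>>> step_arm(
  plan=[
    [0.956, 0.664, -0.44, -0.169, 87],
    [0.956, 0.664, -0.44, -0.169, 87],
    [0.956, 0.664, -0.44, -0.169, 87],
    [0.956, 0.664, -0.44, -0.169, 87],
    [0.956, 0.664, -0.44, -0.169, 87],
    [0.956, 0.664, -0.44, -0.169, 87],
    [0.956, 0.664, -0.44, -0.169, 87],
    [0.956, 0.664, -0.44, -0.169, 87],
    [0.956, 0.664, -0.44, -0.169, 87],
    [0.956, 0.664, -0.44, -0.169, 87],
  ],
)

```text
time_s: 0.93
tcp_pos: [0.359, 0.4326, 0.2985]
eef_rot: [-179.9, -0.0, -4.4]
contact_force: [-0.4, -0.6, -0.3]
gripper_width: 0.0869
gripper_force: 0.0
```

>>> step_arm(
  plan=[
    [0.628, 0.883, 0, 0, 87],
    [0.628, 0.883, 0, 0, 87],
    [0.628, 0.883, 0, 0, 87],
    [0.628, 0.883, 0, 0, 87],
    [0.628, 0.883, 0, 0, 87],
    [0.628, 0.883, 0, 0, 87],
    [0.628, 0.883, 0, 0, 87],
  ],
)

```text
time_s: 1.52
tcp_pos: [0.4991, 0.1992, 0.2972]
eef_rot: [179.9, 0.1, -4.3]
contact_force: [-0.4, 0.7, 0.3]
gripper_width: 0.0869
gripper_force: 0.0
```

>>> step_arm(
  plan=[
    [0, 0.98, 0, 0, 87],
    [0, 0.98, 0, 0, 87],
    [0, 0.98, 0, 0, 87],
    [0, 0.98, 0, 0, 87],
    [0, 0.98, 0, 0, 87],
    [0, 0.98, 0, 0, 87],
    [0, 0.98, 0, 0, 87],
  ],
)

```text
time_s: 2.1
tcp_pos: [0.4789, -0.0466, 0.2975]
eef_rot: [179.9, 0.1, -4.4]
contact_force: [-0.6, 1.0, -0.2]
gripper_width: 0.0872
gripper_force: 0.0
```

>>> step_arm(
  plan=[
    [-0.131, 0.653, 0, 0, 87],
    [-0.131, 0.653, 0, 0, 87],
    [-0.131, 0.653, 0, 0, 87],
    [-0.131, 0.653, 0, 0, 87],
    [-0.131, 0.653, 0, 0, 87],
    [-0.131, 0.653, 0.87, 0, 87],
    [-0.131, 0.653, 0.87, 0, 87],
    [-0.131, 0.653, 0.87, 0, 87],
    [-0.131, 0.653, 0.87, 0, 87],
    [-0.131, 0.653, 0.87, 0, 87],
    [-0.131, 0.653, 0.87, 0, 87],
    [-0.131, 0.653, 0.87, 0, 87],
  ],
)

```text
time_s: 3.1
tcp_pos: [0.4329, -0.2023, 0.0777]
eef_rot: [180.0, 0.4, -4.2]
contact_force: [-0.2, 0.4, 1.5]
gripper_width: 0.087
gripper_force: 0.0
```

Run:
```python
from h import *
a=snap("scene")[120:230,160:290,::-1];b=snap("top")[200:340,350:520,::-1]
print(r.get_state()["tcp_pos"])
o=np.hstack([cv2.resize(a,(400,340),interpolation=3),cv2.resize(b,(400,340),interpolation=3)]);cv2.imwrite("pics/g1.png",o)
```

```text
[ 0.43653159 -0.20302379  0.08185929]
```

View pics/g1.png

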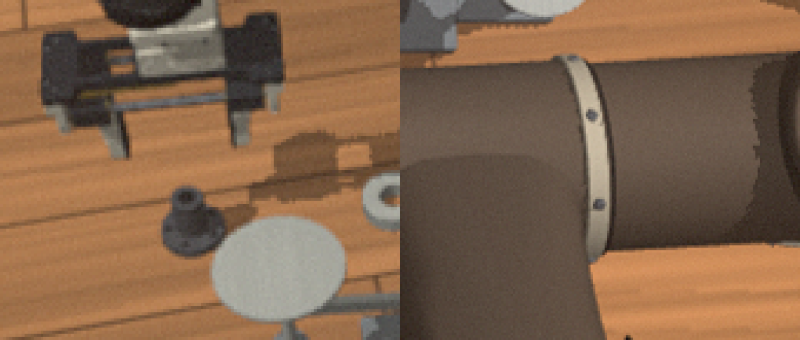

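Run:
```python
from h import *
s=r.get_state();p=s["tcp_pos"];print(p,s["eef_rot"])
for dy in(-.044,0,.044): print(proj("scene",p+[0,dy,0]),proj("scene",p+[.0,dy,.019]))
a=snap("scene","s1.png")[140:220,180:280,::-1]
cv2.imwrite("pics/g2.png",cv2.resize(a,None,fx=6,fy=6,interpolation=2))
print(r.get_state()["tcp_pos"])
```

```text
[ 0.43653159 -0.20302379  0.08185929] [ 1.79960406e+02 -3.12547498e-02 -4.21113120e+00]
[203.13368406 178.79265259] [201.91319988 174.03625428]
[219.4872817  176.15629479] [218.45625807 171.40043129]
[235.63108844 173.54996475] [234.78460999 168.79447103]
[ 0.43722211 -0.2031236   0.08266028]
```

View pics/g2.png

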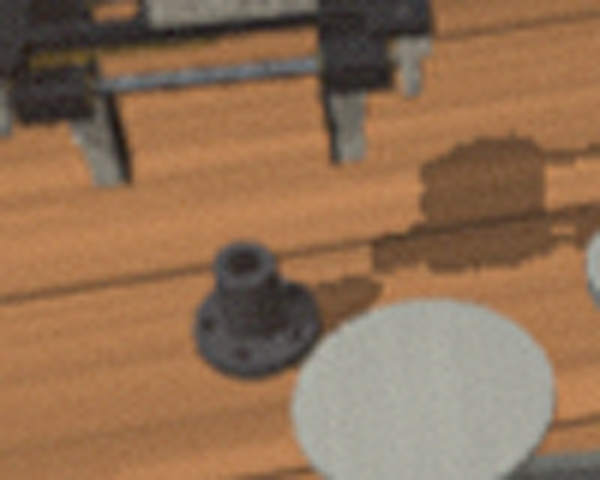

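The tips appear at scene (199,171) and (238,167), about 7 px above the projected TCP. Either the open fingers retract or x is off, so I'll partly close them and recheck.

>>> step_arm(
  plan=[
    [0, 0, 0, 0, 50],
    [0, 0, 0, 0, 50],
    [0, 0, 0, 0, 50],
    [0, 0, 0, 0, 50],
    [0, 0, 0, 0, 50],
    [0, 0, 0, 0, 50],
  ],
)

```text
time_s: 3.75
tcp_pos: [0.4352, -0.2032, 0.0808]
eef_rot: [180.0, -0.0, -4.3]
contact_force: [0.2, -0.6, -1.5]
gripper_width: 0.0533
gripper_force: 0.0
```

Run:
```python
from h import *
a=snap("scene","s2.png")[140:220,180:280,::-1]
p=r.get_state()["tcp_pos"];print(p,proj("scene",p))
b=cv2.imread("pics/s1.png")[140:220,180:280]
c=cv2.resize(np.hstack([a,snap("top")[250:330,400:500,::-1]]),None,fx=4,fy=4,interpolation=2);cv2.imwrite("pics/g3.png",c)
```

```text
[ 0.43518912 -0.20318916  0.08072005] [219.4349828  176.09575667]
```

View pics/g3.png

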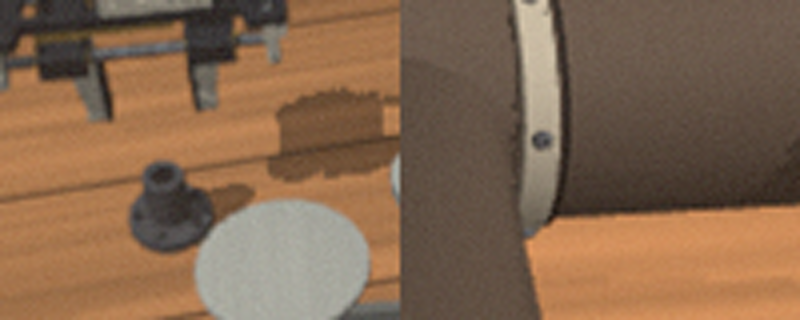

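The tips stay at row ~168 mid when partly closed, so the offset is not retraction. Lowering with a 50 mm gap is safe, so I'll do that and look again from near.

>>> step_arm(
  plan=[
    [0, 0, 0.1, 0, 50],
    [0, 0, 0.18, 0, 50],
    [0, 0, 0.2, 0, 50],
    [0, 0, 0.2, 0, 50],
    [0, 0, 0.2, 0, 50],
  ],
)

```text
time_s: 4.27
tcp_pos: [0.4354, -0.2033, 0.0309]
eef_rot: [180.0, 0.0, -4.3]
contact_force: [0.4, -0.2, 0.3]
gripper_width: 0.05
gripper_force: 0.0
```

Run:
```python
from h import *
a=snap("scene","s3.png")[140:220,180:280,::-1]
p=r.get_state()["tcp_pos"];print(p,proj("scene",p))
cv2.imwrite("pics/g4.png",cv2.resize(a,None,fx=6,fy=6,interpolation=2))
P=np.array([.434,-.207,.05]);G=onz("scene",(242.5,187.5),0);l=(G-P)/.05;print("light",l)
for T in([.435,-.203,.081],[.435,-.203,.111],[.405,-.203,.081]): 
  for dy in(-.026,.026): 
    q=np.array(T)+[0,dy,0]; print(T,proj("scene",q),"shadow crop4",(proj("scene",q+l*q[2])-[180,140])*4)
```

```text
[ 0.43588655 -0.20331418  0.03139177] [221.98580136 188.14477943]
light [-0.31796994  1.20700688 -1.        ]
[0.435, -0.203, 0.081] [209.85645355 177.51724518] shadow crop4 [269.44588064 177.6038648 ]
[0.435, -0.203, 0.081] [229.03521615 174.42456968] shadow crop4 [339.95481095 165.86139558]
[0.435, -0.203, 0.111] [208.0428241  169.96450121] shadow crop4 [316.61174054 160.02641233]
[0.435, -0.203, 0.111] [227.57205875 166.87307595] shadow crop4 [386.19699395 148.49132991]
[0.405, -0.203, 0.081] [208.82885468 169.71009372] shadow crop4 [263.70522135 148.10686183]
[0.405, -0.203, 0.081] [227.75443414 166.71498692] shadow crop4 [333.35487837 136.70346198]
```

View pics/g4.png

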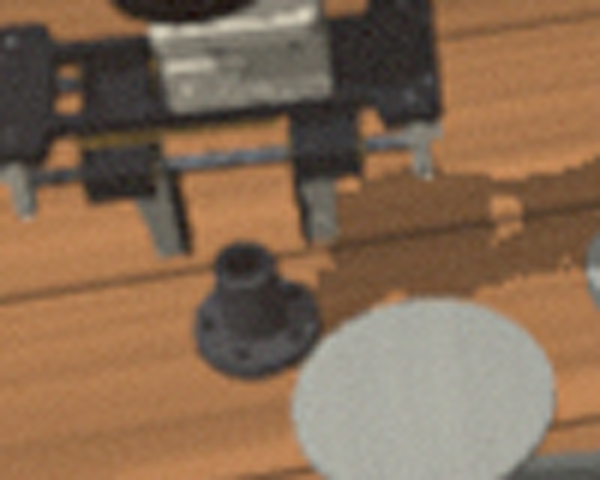

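Tips now at scene (208.7,182.5) and (233.3,180.3), still ~7 px above prediction. A gentle close will settle it.

>>> step_arm(
  plan=[
    [0, 0, 0.056, 0, 50],
    [0, 0, 0.056, 0, 50],
    [0, 0, 0.056, 0, 20],
    [0, 0, 0.056, 0, 20],
    [0, 0, 0.056, 0, 20],
    [0, 0, 0.056, 0, 20],
    [0, 0, 0.056, 0, 20],
    [0, 0, 0.056, 0, 20],
  ],
  newtons=5,
)

```text
time_s: 4.98
tcp_pos: [0.4353, -0.2031, 0.0168]
eef_rot: [180.0, -0.0, -4.3]
contact_force: [-1.2, -0.3, -0.2]
gripper_width: 0.0206
gripper_force: 0.0
```

Run:
```python
from h import *
a=snap("scene","s4.png")[140:220,180:280,::-1]
p=r.get_state()["tcp_pos"];print(p,proj("scene",p))
print("base",proj("scene",[0,0,0]), proj("scene",[0,0,.1]))
cv2.imwrite("pics/g5.png",cv2.resize(a,None,fx=6,fy=6,interpolation=2))
```

```text
[ 0.43528499 -0.20316701  0.01676612] [222.7484998  191.37069557]
base [268.18716946  92.62008819] [266.04864648  68.21941329]
```

View pics/g5.png

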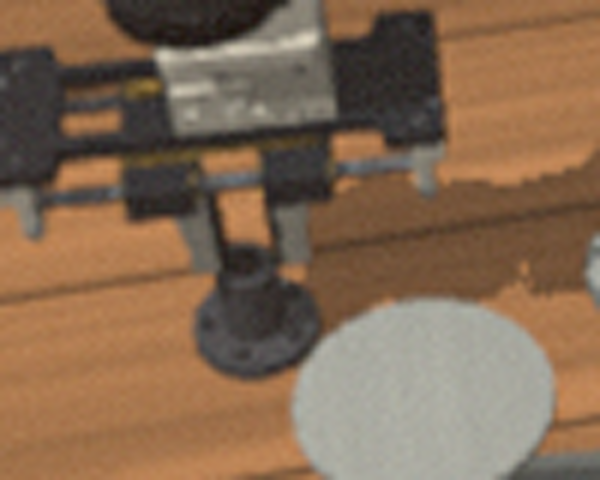

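Run:
```python
from h import *
for z in (.0168,.03,.045,.06): print(z,onz("scene",(221,184.3),z))
m,f=cam("scene");print(m)
s=r.get_state();print(s["joints"],s["eef_rot"])
```

```text
0.0168 [ 0.40731749 -0.20507805  0.0168    ]
0.03 [ 0.4194855  -0.20450096  0.03      ]
0.045 [ 0.43331278 -0.20384517  0.045     ]
0.06 [ 0.44714006 -0.20318939  0.06      ]
{'fov_y': 44.68670782647466, 'cx': 324.3312866676583, 'cy': 198.1986148384864, 'k1': 0.043738533136134954, 'world_to_cam': array([[ 0.23930905,  0.97075814,  0.01896854, -0.19593206],
       [-0.74659519,  0.17148873,  0.64279642,  0.36844854],
       [ 0.62074697, -0.16798882,  0.76580217, -1.70260586],
       [ 0.        ,  0.        ,  0.        ,  1.        ]])}
[-1.48608985e+00  1.32202453e+01 -3.60196873e+01  2.08395624e-03
 -4.07410409e+01  8.71992211e+01] [ 1.79999571e+02 -1.90702339e-02 -4.28528992e+00]
```

The gap closed to 20.6 mm without touching, so the fingers are either behind the boss (x) or above it (z). I'll open, shift +30 mm in x and close again.

>>> step_arm(
  plan=[
    [0, 0, -0.02, 0, 54],
    [0, 0, -0.02, 0, 54],
    [0, 0, -0.02, 0, 54],
    [0, 0, -0.02, 0, 54],
    [0.04, 0, -0.02, 0, 54],
    [0.08, 0, -0.02, 0, 54],
    [0.12, 0, -0.02, 0, 54],
    [0.12, 0, -0.02, 0, 54],
    [0.12, 0, -0.02, 0, 25],
    [0.12, 0, -0.02, 0, 25],
    [0.12, 0, -0.02, 0, 25],
    [0.12, 0, -0.02, 0, 25],
  ],
  newtons=5,
)

```text
time_s: 6.03
tcp_pos: [0.4647, -0.2054, 0.0215]
eef_rot: [-180.0, 0.0, -4.3]
contact_force: [-0.6, -1.1, 0.3]
gripper_width: 0.0327
gripper_force: 0.0
```

Run:
```python
from h import *
a=snap("scene","s5.png")[140:220,180:280,::-1]
s=r.get_state();p=s["tcp_pos"];print(p,proj("scene",p),s["gripper_width"],s["gripper_force"],s["contact_force"])
cv2.imwrite("pics/g6.png",cv2.resize(a,None,fx=6,fy=6,interpolation=2))
```

```text
[ 0.46474372 -0.20539185  0.02156844] [222.86665966 198.15754097] 0.02899686814670534 0.0 [ 0.42276545 -0.40694608  0.31916756]
```

View pics/g6.png

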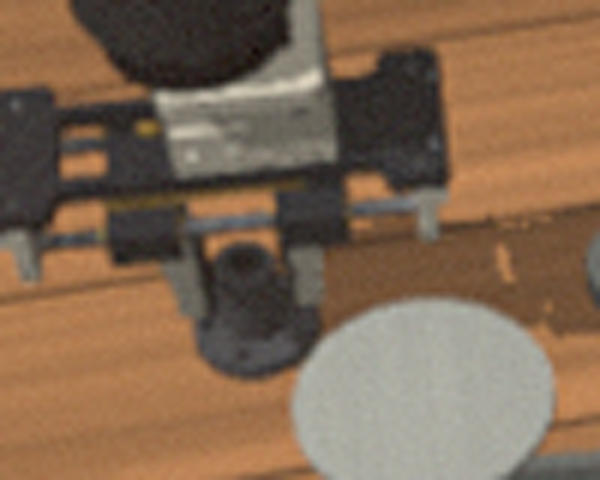

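The fingers now straddle the boss (scene crop 190..308, boss 243,262). I'll let the close finish.

>>> step_arm(
  plan=[
    [0, 0, 0, 0, 25],
    [0, 0, 0, 0, 25],
    [0, 0, 0, 0, 25],
  ],
  newtons=5,
)

```text
time_s: 6.33
tcp_pos: [0.465, -0.2054, 0.0217]
eef_rot: [180.0, -0.0, -4.3]
contact_force: [-0.9, -0.3, 0.7]
gripper_width: 0.0252
gripper_force: 0.0
```

Run:
```python
from h import *
# (tip mid px, tcp x, tcp z)
for uv,x,z in (((218.5,168.8),.437,.0825),((218.7,168.6),.4352,.0807),((221,181.4),.4358,.0314),((221,184.3),.4353,.0168),((221.5,191),.465,.0216)):
    for fx in (0,.0095):
        o,d=ray("scene",uv); q=o+d*(x+fx-o[0])/d[0]; print(q.round(4),"dz",round(q[2]-z,4),end=" | ")
    print()
```

```text
[ 0.437  -0.2014  0.1112] dz 0.0287 | [ 0.4465 -0.201   0.1209] dz 0.0384 | 
[ 0.4352 -0.2009  0.11  ] dz 0.0293 | [ 0.4447 -0.2005  0.1197] dz 0.039 | 
[ 0.4358 -0.2021  0.0594] dz 0.028 | [ 0.4453 -0.2016  0.0696] dz 0.0382 | 
[ 0.4353 -0.2038  0.0472] dz 0.0304 | [ 0.4448 -0.2033  0.0575] dz 0.0407 | 
[ 0.465  -0.2048  0.0523] dz 0.0307 | [ 0.4745 -0.2044  0.0629] dz 0.0413 |
```

Consistent: the tips sit 30–40 mm above the stated TCP. I'll go back over the hub with the jaws wide and feel downwards.

>>> step_arm(
  plan=[
    [0, 0, -0.05, 0, 87],
    [0, 0, -0.05, 0, 87],
    [-0.06, 0.004, -0.05, 0, 87],
    [-0.12, 0.008, -0.05, 0, 87],
    [-0.12, 0.008, 0, 0, 87],
    [-0.12, 0.008, 0.03, 0, 87],
    [-0.12, 0.008, 0.06, 0, 87],
    [-0.12, 0.008, 0.06, 0, 87],
  ],
)

```text
time_s: 7.0
tcp_pos: [0.4343, -0.205, 0.005]
eef_rot: [-180.0, 0.1, -4.3]
contact_force: [-0.6, 1.1, 0.4]
gripper_width: 0.0726
gripper_force: 0.0
```

>>> step_arm(
  plan=[
    [0, 0, 0.012, 0, 87],
    [0, 0, 0.024, 0, 87],
    [0, 0, 0.024, 0, 87],
  ],
)

```text
time_s: 7.25
tcp_pos: [0.435, -0.2051, 0.0001]
eef_rot: [-180.0, 0.0, -4.3]
contact_force: [-0.1, 0.1, 0.4]
gripper_width: 0.0862
gripper_force: 0.0
```

>>> step_arm(
  plan=[
    [0, 0, 0.02, 0, 87],
    [0, 0, 0.02, 0, 24],
    [0, 0, 0.02, 0, 24],
    [0, 0, 0.02, 0, 24],
    [0, 0, 0.02, 0, 24],
    [0, 0, 0.02, 0, 24],
    [0, 0, 0.02, 0, 24],
    [0, 0, 0.02, 0, 24],
    [0, 0, 0.02, 0, 24],
    [0, 0, 0.02, 0, 24],
  ],
  newtons=5,
)

```text
time_s: 8.08
tcp_pos: [0.4351, -0.2052, -0.0043]
eef_rot: [180.0, -0.0, -4.3]
contact_force: [0.6, -2.1, 0.2]
gripper_width: 0.0327
gripper_force: 1.0
```

Contact at boss width: the tips really are about 30 mm higher. I'll open a little, go 12 mm deeper, and grip.

>>> step_arm(
  plan=[
    [0, 0, 0, 0, 45],
    [0, 0, 0, 0, 45],
    [0, 0.005, 0, 0, 45],
    [0, 0.005, 0.02, 0, 45],
    [0, 0.005, 0.04, 0, 45],
    [0, 0.005, 0.045, 0, 45],
    [0, 0.005, 0.045, 0, 45],
  ],
)

```text
time_s: 8.67
tcp_pos: [0.4343, -0.2063, -0.0164]
eef_rot: [180.0, 0.1, -4.3]
contact_force: [-0.7, 0.0, -0.8]
gripper_width: 0.0452
gripper_force: 0.0
```

>>> step_arm(
  plan=[
    [0, 0, 0, 0, 20],
    [0, 0, 0, 0, 20],
    [0, 0, 0, 0, 20],
    [0, 0, 0, 0, 20],
    [0, 0, 0, 0, 20],
    [0, 0, 0, 0, 20],
    [0, 0, 0, 0, 20],
  ],
  newtons=20,
)

```text
time_s: 9.25
tcp_pos: [0.435, -0.2064, -0.0156]
eef_rot: [180.0, -0.0, -4.3]
contact_force: [1.2, -1.1, 0.2]
gripper_width: 0.0294
gripper_force: 20.0
```

>>> step_arm(
  plan=[
    [0, 0, -0.05, 0, 20],
    [0, 0, -0.15, 0, 20],
    [0, 0, -0.3, 0, 20],
    [0, 0, -0.45, 0, 20],
    [0, 0, -0.6, 0, 20],
    [0, 0, -0.75, 0, 20],
    [0, 0, -0.85, 0, 20],
    [0, 0, -0.88, 0, 20],
    [0, 0, -0.88, 0, 20],
    [0, 0, -0.88, 0, 20],
    [0, 0, -0.88, 0, 20],
  ],
)

```text
time_s: 10.17
tcp_pos: [0.4336, -0.206, 0.2022]
eef_rot: [-180.0, 0.2, -4.3]
contact_force: [-0.2, 0.4, -2.6]
gripper_width: 0.0295
gripper_force: 20.0
```

Run:
```python
from h import *
F=[]
for i in range(8): im=snap("scene","s6.png"); F.append(r.get_state()["contact_force"])
print(np.mean(F,0),np.std(F,0)); s=r.get_state();print(s["tcp_pos"],s["gripper_width"],s["gripper_force"])
def stats(m,x,y):
    n,l,st,ce=cv2.connectedComponentsWithStats(m)
    for i in np.argsort(-st[1:,4])[:3]+1: print((st[i]+[x,y,0,0,0]).tolist(),(ce[i]+[x,y]).round(1))
c=cv2.cvtColor(im[:,:,::-1][120:200,190:280].copy(),cv2.COLOR_BGR2HSV)
stats(cv2.inRange(c,(0,0,0),(180,255,75)),190,120)
P=np.array([.434,-.207,.22]); print("exp flange",proj("scene",P),proj("scene",P+[0,.03,0]),proj("scene",P+[.03,0,0]))
```

```text
[-0.03378644 -0.01264431 -2.86651994] [0.43298923 0.50740739 0.46048379]
[ 0.43481707 -0.20636713  0.20391659] 0.029435641138265786 19.999691247940063
[199, 120, 24, 26, 376] [209.5 132.5]
[190, 120, 7, 2, 14] [193.  120.5]
exp flange [209.70592569 138.53649559] [221.72839049 136.77352092] [210.86063482 146.6552153 ]
```

The hub is lifted and weighs about 2.9 N (≈0.29 kg), so slide ≈ 0.076. Over to the pan.

>>> step_arm(
  plan=[
    [0.1, -0.04, 0, 0, 20],
    [0.25, -0.11, 0, 0, 20],
    [0.4, -0.17, 0, 0, 20],
    [0.55, -0.24, 0, 0, 20],
    [0.67, -0.29, 0, 0, 20],
    [0.73, -0.315, 0, 0, 20],
    [0.744, -0.321, 0, 0, 20],
    [0.744, -0.321, 0, 0, 20],
    [0.744, -0.321, 0.08, 0, 20],
    [0.744, -0.321, 0.12, 0, 20],
    [0.744, -0.321, 0.14, 0, 20],
    [0.744, -0.321, 0.14, 0, 20],
  ],
)

```text
time_s: 11.57
tcp_pos: [0.6248, -0.1406, 0.168]
eef_rot: [180.0, 0.2, -4.3]
contact_force: [0.3, 0.1, -1.7]
gripper_width: 0.0293
gripper_force: 20.0
```

Run:
```python
from h import *
im=snap("scene","s7.png"); s=r.get_state();p=s["tcp_pos"];print(p,s["contact_force"])
def stats(m,x,y):
    n,l,st,ce=cv2.connectedComponentsWithStats(m)
    for i in np.argsort(-st[1:,4])[:3]+1: print((st[i]+[x,y,0,0,0]).tolist(),(ce[i]+[x,y]).round(1))
b=im[:,:,::-1]
c=cv2.cvtColor(b[150:230,215:290].copy(),cv2.COLOR_BGR2HSV)
print("dark");stats(cv2.inRange(c,(0,0,0),(180,255,75)),215,150)
print("pan");stats(cv2.inRange(c,(0,0,110),(180,60,255)),215,150)
P=p+[-.001,-.0005,.0156-.0]; P[2]=p[2]+.0156
for q in ([0,-.03,.01],[0,.03,.01],[.03,0,0]): print(proj("scene",P+q).round(1),end=" ")
t=snap("top","t7.png")[140:225,370:450,::-1].copy();c=cv2.cvtColor(t,cv2.COLOR_BGR2HSV)
print("top pan");stats(cv2.inRange(c,(0,0,110),(180,60,255)),370,140)
```

```text
[ 0.62558638 -0.14066922  0.16919233] [-0.7179748   0.23834987 -1.75572652]
dark
[215, 150, 75, 59, 1499] [252.7 174.6]
[227, 150, 25, 4, 68] [239. 151.]
[245, 203, 4, 3, 7] [246.4 204.1]
pan
[229, 192, 61, 38, 782] [251.  211.7]
[233, 150, 35, 21, 442] [248.8 159.8]
[278, 173, 12, 22, 189] [283.7 183.4]
[234.8 199.1] [260.4 194.7] [249.9 209.3] top pan
[391, 181, 44, 27, 639] [413.1 195.4]
[400, 140, 28, 33, 412] [411.1 160.1]
[429, 169, 19, 4, 43] [437.2 170.9]
```

>>> step_arm(
  plan=[
    [0, 0, 0.03, 0, 20],
    [0, 0, 0.06, 0, 20],
    [0, 0, 0.072, 0, 20],
    [0, 0, 0.084, 0, 20],
    [0, 0, 0.096, 0, 20],
    [0, 0, 0.108, 0, 20],
    [0, 0, 0.12, 0, 20],
    [0, 0, 0.12, 0, 20],
  ],
)

```text
time_s: 12.33
tcp_pos: [0.6263, -0.1403, 0.1387]
eef_rot: [180.0, 0.0, -4.3]
contact_force: [0.8, -0.8, -0.6]
gripper_width: 0.03
gripper_force: 20.0
```

Run:
```python
from h import *
F=[]
for i in range(6): im=snap("scene","s8.png"); F.append(r.get_state()["contact_force"])
print(np.mean(F,0)); print(r.get_state()["tcp_pos"])
c=cv2.cvtColor(im[:,:,::-1][150:230,215:290].copy(),cv2.COLOR_BGR2HSV)
m=cv2.inRange(c,(0,0,110),(180,60,255));ys,xs=np.where(m[40:]>0);print("pan bottom row",ys.max()+190,"x",xs.min()+215,xs.max()+215)
```

```text
[-0.76192059  0.15596763 -1.22852755]
[ 0.62649965 -0.14024039  0.13951863]
pan bottom row 229 x 223 289
```

>>> step_arm(
  plan=[
    [0, 0, 0.01, 0, 20],
    [0, 0, 0.02, 0, 20],
    [0, 0, 0.03, 0, 20],
    [0, 0, 0.036, 0, 20],
    [0, 0, 0.036, 0, 20],
    [0, 0, 0.036, 0, 20],
  ],
)

```text
time_s: 13.13
tcp_pos: [0.6266, -0.1402, 0.1302]
eef_rot: [-180.0, -0.0, -4.3]
contact_force: [0.5, -0.4, -0.6]
gripper_width: 0.0294
gripper_force: 20.0
```

Run:
```python
from h import *
F=[]
for i in range(6): im=snap("scene","s9.png"); F.append(r.get_state()["contact_force"])
print(np.mean(F,0)); print(r.get_state()["tcp_pos"])
```

```text
[ 0.7585511   0.6754798  -0.70798292]
[ 0.62657567 -0.14019209  0.1304389 ]
```

>>> step_arm(
  plan=[
    [0, 0, 0, 0, 34],
    [0, 0, 0, 0, 40],
    [0, 0, 0, 0, 60],
    [0, 0, 0, 0, 60],
    [0, 0, 0, 0, 60],
    [0, 0, 0, 0, 60],
    [0, 0, -0.1, 0, 60],
    [0, 0, -0.25, 0, 60],
    [0, 0, -0.42, 0, 60],
    [0, 0, -0.45, 0, 60],
    [0, 0, -0.45, 0, 60],
    [0, 0, -0.45, 0, 60],
  ],
)

```text
time_s: 14.43
tcp_pos: [0.6267, -0.1402, 0.2437]
eef_rot: [-180.0, -0.1, -4.3]
contact_force: [-1.0, 0.6, -0.9]
gripper_width: 0.0599
gripper_force: 0.0
```

Run:
```python
from h import *
im=snap("scene","s10.png"); s=r.get_state();print(s["tcp_pos"],s["contact_force"],s["time_s"])
t=snap("top","t10.png")
def stats(m,x,y):
    n,l,st,ce=cv2.connectedComponentsWithStats(m)
    for i in np.argsort(-st[1:,4])[:3]+1: print((st[i]+[x,y,0,0,0]).tolist(),(ce[i]+[x,y]).round(1))
b=im[:,:,::-1].copy()
c=cv2.cvtColor(b[180:240,215:290].copy(),cv2.COLOR_BGR2HSV)
print("dark");stats(cv2.inRange(c,(0,0,0),(180,255,75)),215,180)
print("pan");stats(cv2.inRange(c,(0,0,110),(180,60,255)),215,180)
for z in(.140,.152):
    print([proj("scene",[.6265+q[0],-.1403+q[1],z+q[2]]).round(1).tolist() for q in([0,-.052,0],[0,.052,0],[.052,0,0],[0,-.03,.01],[0,.03,.01],[.03,0,0])])
# pointer/gauge region
g=b[170:215,400:435]; print(cv2.cvtColor(g,cv2.COLOR_BGR2GRAY)[::1,::1].tolist() if 0 else "")
```

```text
[ 0.6260666  -0.14007051  0.24237381] [-0.01089208  0.16395759 -1.21700829] 14.4833
dark
[244, 201, 20, 20, 223] [253.6 209.4]
[245, 195, 9, 7, 37] [249.2 198. ]
[255, 234, 7, 6, 28] [258.7 237.1]
pan
[230, 197, 43, 40, 723] [250.6 216.9]
[278, 180, 12, 15, 117] [282.9 187.1]
[275, 235, 13, 5, 32] [280.  237.9]
[[228.8, 215.8], [271.6, 208.2], [253.6, 228.8], [237.5, 211.6], [262.3, 207.2], [252.2, 221.5]]
[[228.2, 212.7], [271.3, 205.1], [253.1, 225.7], [236.9, 208.4], [262.0, 204.1], [251.7, 218.5]]
```

Hub standing on the pan and released. Next I'll swing over the beam, close the fingers and come down between the column and the poise. The tips are ~36 mm above the nominal TCP, so TCP z ≈ 0.114 puts them at 0.150.

>>> step_arm(
  plan=[
    [0, -0.15, 0, 0, 0],
    [0, -0.3, 0, 0, 0],
    [0, -0.45, 0, 0, 0],
    [0, -0.6, 0, 0, 0],
    [0, -0.75, 0, 0, 0],
    [0, -0.808, 0, 0, 0],
    [0, -0.808, 0, 0, 0],
    [0, -0.808, 0, 0, 0],
    [0, -0.808, 0, 0, 0],
  ],
)

```text
time_s: 15.28
tcp_pos: [0.6411, 0.0605, 0.2419]
eef_rot: [180.0, 0.1, -4.3]
contact_force: [0.5, -0.7, -0.8]
gripper_width: 0.0057
gripper_force: 0.0
```

```bash
cat > pz.py <<'E'
from h import *
def hsv(im): return cv2.cvtColor(np.ascontiguousarray(im),cv2.COLOR_RGB2HSV)
def stats(m,x,y,k=2):
    n,l,st,ce=cv2.connectedComponentsWithStats(m)
    for i in np.argsort(-st[1:,4])[:k]+1: print((st[i]+[x,y,0,0,0]).tolist(),(ce[i]+[x,y]).round(1))
pan=np.array([.6265,-.1403,.1603]);d=np.array([.0752,.9972,0]);pv=np.array([.6363,-.0106,.13])
def along(p): return float(np.dot(np.array(p)-pv,d))
E
python3 - <<'E'
from pz import *
im=snap("scene","s11.png");s=r.get_state();p=s["tcp_pos"];print(p,along(p),s["gripper_width"],s["contact_force"])
c=hsv(im[175:240,330:390]);print("poise");stats(cv2.inRange(c,(0,0,0),(180,255,75)),330,175)
c=hsv(im[180:240,222:285]);m=cv2.inRange(c,(0,0,120),(180,60,255));
for y in range(0,56,4): print(y+180,"".join("#" if v else "." for v in m[y]))
print("gauge")
g=cv2.cvtColor(im[170:212,405:432],cv2.COLOR_RGB2GRAY)
for y,row in enumerate(g): print(170+y,"".join("#" if v<60 else "+" if v<110 else "-" if v<160 else "." for v in row))
for t in(-.09,0,.09): print(t,proj("scene",np.r_[(pv+.32*d)[:2],.13+.32*t]).round(1))
E
```

```text
[0.64121395 0.06012792 0.24217843] 0.07089940625312591 0.0032253412578206325 [-0.3343694   0.38423876  0.26635327]
poise
[346, 196, 13, 23, 201] [352.2 207.5]
[354, 190, 2, 5, 6] [354.8 192.3]
180 .........................................................######
184 ........................................................######.
188 ........................................................#######
192 ...........................................................#...
196 .................................#.............................
200 ................######.............##########..................
204 ............########...........................................
208 .........#########...............................##............
212 ........#########...........................#######............
216 ........###########.......................########.............
220 .........##############...........##############...............
224 ............################################...................
228 ..................##################...........................
232 ...................
[... 749 characters left out ...]
#++++
192 +++++++++------++++++++++++
193 +++++++++------++++---+++++
194 +++--++++------++++++++++++
195 ---..++++-------+++++++++++
196 .....-+++------------++++++
197 -----++++------++++++++++++
198 -++++++++-----+++++++++++++
199 ++++++-++-++++++++++++++++-
200 +++++--++++#+++++++++++----
201 ++++--++##+++++------------
202 +++---++##+++++------------
203 ------++#+++#+-------------
204 ------+##+++++-----------++
205 -----++##+++++----------+++
206 -----+###++++--------++++++
207 -----+##+++++-------+++++++
208 -----###+++++----++++++++++
209 ----+##++++++--++++++++++++
210 ----+#+++++++++++++++++++++
211 +-+-##+++++++++++++++++++++
-0.09 [425.7 200.7]
0 [427.7 193.5]
0.09 [429.8 186.1]
```

Pointer dark line at scene rows 186–189, so it's at the high stop as expected. Hub centre is within ~4 mm of the pan centre. Now descending.

>>> step_arm(
  plan=[
    [0, 0, 0.12, 0, 0],
    [0, 0, 0.25, 0, 0],
    [0, 0, 0.38, 0, 0],
    [0, 0, 0.46, 0, 0],
    [0, 0, 0.5, 0, 0],
    [0, 0, 0.512, 0, 0],
    [0, 0, 0.512, 0, 0],
    [0, 0, 0.512, 0, 0],
    [0, 0, 0.512, 0, 0],
  ],
)

```text
time_s: 16.08
tcp_pos: [0.6427, 0.0612, 0.1167]
eef_rot: [-179.9, -0.2, -4.3]
contact_force: [0.3, 1.0, 1.0]
gripper_width: 0.0004
gripper_force: 0.0
```

Run:
```python
from pz import *
F=[]
for i in range(4): im=snap("scene","s12.png");F.append(r.get_state()["contact_force"])
s=r.get_state();p=s["tcp_pos"];print(p,along(p),s["gripper_width"],np.mean(F,0))
g=hsv(im[165:225,305:372])
for y in range(0,60,2): print(165+y,"".join("#" if v[2]<70 else "+" if v[2]<110 and v[1]<80 else "o" if v[1]<80 else "." for v in g[y]))
print(proj("scene",p+[0,0,.036]))
```

```text
[0.64195054 0.06136021 0.11580544] 0.0721836430064129 0.0004444789529988697 [ 0.2418332  -0.32358959  0.04007227]
165 ########################+oooooooooooooooooooooo++++++++############
167 #######............#####+ooooooooo++oooo+++++++++++++++############
169 #....+.............+###.oooooooooooo+++++++++++++++o++#############
171 #+++++##++++..#########.oooooooooooooooooooooooooooooo+############
173 #+............##########+ooooooooooooooooooooooooooooo#############
175 #+.............#########+ooooooooooooooo++o++++####################
177 ##+......+#+#############+++++#####################...+........####
179 ###############################.#....#........+oooooo...........###
181 #########.+....##..............+##############+oooo.......ooooooo+o
183 ##..............##+#############..+############.+o+o++oo+oo++++++++
185 ##................############++++.#############..................o
187 ##......++++oo++o.+#############++.############....................
189 ++##++++++++++....##############++#############++#+................
191 ..................##############++++++..###+oo
[... 501 characters left out ...]
###########+o++o++ooooo+
207 oooo+.......................ooo++++oooooooo###########+++++++++++++
209 oo+++...............ooooooooooooooooooooo+o+#########+.............
211 oo+ooooo..oooooooooooooooooooooooo++++++++###########..............
213 oooooooo+oooooooo+++++++++++ooooo.........###########+.............
215 oo+++++++++++++++++........................##########+.............
217 +o++++#+++++++++.+++++......................####++.................
219 +++##++++oo++++++++++++............................................
221 +++++++++++++++++++++++.................................oo+++++++++
223 ++++++++++++++++++++++++..................++++ooooooooooooooooo++++
[332.50981646 199.30573944]
```

The picture rows show the closed fingers at x 327–341 with tip row 201 (the 36 mm offset is confirmed) and the poise from x 346. The gap is ~12 mm. I'll approach slowly.

>>> step_arm(
  plan=[
    [0, -0.008, 0, 0, 0],
    [0, -0.016, 0, 0, 0],
    [0, -0.024, 0, 0, 0],
    [0, -0.032, 0, 0, 0],
    [0, -0.038, 0, 0, 0],
    [0, -0.044, 0, 0, 0],
    [0, -0.05, 0, 0, 0],
    [0, -0.056, 0, 0, 0],
  ],
)

```text
time_s: 16.95
tcp_pos: [0.6426, 0.0753, 0.1147]
eef_rot: [180.0, 0.0, -4.3]
contact_force: [-0.5, 0.1, -0.6]
gripper_width: 0.0006
gripper_force: 0.0
```

>>> step_arm(
  plan=[
    [0, -0.004, 0, 0, 0],
    [0, -0.008, 0, 0, 0],
  ],
)

```text
time_s: 17.12
tcp_pos: [0.6425, 0.0763, 0.1147]
eef_rot: [179.9, 0.0, -4.3]
contact_force: [1.1, -6.6, -1.2]
gripper_width: 0.0004
gripper_force: 3.0
```

Contact at y ≈ 0.076 with 6.6 N, right at the click force. I'll push on gently over three teeth.

>>> step_arm(
  plan=[
    [0, -0.006, 0, 0, 0],
    [0, -0.012, 0, 0, 0],
    [0, -0.018, 0, 0, 0],
    [0, -0.024, 0, 0, 0],
    [0, -0.03, 0, 0, 0],
    [0, -0.036, 0, 0, 0],
  ],
)

```text
time_s: 17.62
tcp_pos: [0.6432, 0.0855, 0.1147]
eef_rot: [179.9, 0.0, -4.3]
contact_force: [1.2, -6.1, -1.9]
gripper_width: 0.0002
gripper_force: 2.8
```

>>> step_arm(
  plan=[
    [0, -0.006, 0, 0, 0],
    [0, -0.012, 0, 0, 0],
    [0, -0.018, 0, 0, 0],
    [0, -0.024, 0, 0, 0],
    [0, -0.03, 0, 0, 0],
    [0, -0.036, 0, 0, 0],
    [0, -0.042, 0, 0, 0],
    [0, -0.046, 0, 0, 0],
  ],
)

```text
time_s: 18.28
tcp_pos: [0.6442, 0.0978, 0.1147]
eef_rot: [-180.0, 0.0, -4.3]
contact_force: [0.3, -3.1, -0.2]
gripper_width: 0.0006
gripper_force: 1.2
```

Now I'll back off 12 mm, let the beam settle, and read the pointer and poise.

>>> step_arm(
  plan=[
    [0, 0.02, 0, 0, 0],
    [0, 0.05, 0, 0, 0],
    [0, 0.05, 0, 0, 0],
    [0, 0.05, 0, 0, 0],
    [0, 0.05, 0, 0, 0],
    [0, 0.05, 0, 0, 0],
    [0, 0.05, 0, 0, 0],
    [0, 0.05, 0, 0, 0],
    [0, 0.05, 0, 0, 0],
    [0, 0.05, 0, 0, 0],
  ],
)

```text
time_s: 19.12
tcp_pos: [0.6433, 0.0852, 0.1148]
eef_rot: [-180.0, 0.0, -4.3]
contact_force: [-0.2, 0.3, 0.4]
gripper_width: 0.0006
gripper_force: 0.0
```

```bash
cat > look.py <<'E'
from pz import *
import sys
n=sys.argv[1]
im=snap("scene",n);s=r.get_state();p=s["tcp_pos"];print(p.round(4),round(along(p),4),s["contact_force"].round(1),s["time_s"])
g=hsv(im[183:222,340:390])
for y in range(0,39,2): print(183+y,"".join("#" if v[2]<70 else "+" if v[2]<110 and v[1]<80 else "o" if v[1]<80 else "." for v in g[y]))
g=cv2.cvtColor(im[170:212,400:435],cv2.COLOR_RGB2GRAY)
for y,row in enumerate(g): print(170+y,"".join("#" if v<60 else "+" if v<110 else "-" if v<160 else "." for v in row))
E
python3 look.py s13.png
```

```text
[0.6433 0.0852 0.1148] 0.096 [ 0.  -0.2 -0.2] 19.1667
183 #######++.##############+o++++++++......+ooooo....
185 ######+++.############...................oooo.....
187 #######++.############....................ooo.....
189 ######+o+##########++++++.........................
191 ######++o++o...###+ooooo+.........................
193 +++###+++++....####+++++#+........................
195 o+####+oo+o...#####+++++##+.......................
197 +oo##+ooooo...#############.......................
199 ooo##+ooooo...###++#####++++.....................+
201 ..............#############.........++++o+++o+++++
203 ..............#############+oo+o+++++oo+oo+ooooooo
205 ............oo+o############o+++o+oo+ooooooooo+o++
207 ooooo++o+ooooooo############+o+++++o+++++++++++...
209 ooooooooooooooo+###########+++....................
211 ooooo++o++++++++##########+.......................
213 ++++...........###########........................
215 ...............+##########........................
217 ................##########........................
219 .......................................+++++++++++
2
[... 1033 characters left out ...]
------++++++++++++++
195 ++++++++++++++-------++++++++++++++
196 +++++++++#++++------------+++++++++
197 ++++++++++++++--+--++++++++++++++++
198 ++++----+++++--++++++++++++++++++++
199 -----...-+++--++++#++-+++++++++++++
200 .......--+++--+#+++++++++++++++++++
201 .--------++++++++++++++++++++++++++
202 --++++++++-++##++++++++++++++++++++
203 ++++++++++++++#++++++++++++++++++++
204 +++++++++++#+#+++++++++++++++++++++
205 +++++++++++###+++++++++++++++++++++
206 +++++++++++###+++++++++++++++++++++
207 +++++++++++###+++++++++--++++++++++
208 ++++++++++###++++++++++++++++++++++
209 ++++++++++###++++++++++++++++++++++
210 ++++++++++##+++++++++++++++++++++++
211 +++++++++##++++++++++++++++++++++++
```

The pointer has come off the stop: its dark tip is now at row ~190.5 against ~187.5, so tilt ≈ +0.05, about one notch short. I'll lower the tip by 12 mm so the push is nearer pivot height, then push over one tooth.

>>> step_arm(
  plan=[
    [0, 0, 0.02, 0, 0],
    [0, 0, 0.048, 0, 0],
    [0, -0.016, 0.048, 0, 0],
    [0, -0.032, 0.048, 0, 0],
    [0, -0.044, 0.048, 0, 0],
    [0, -0.05, 0.048, 0, 0],
    [0, -0.056, 0.048, 0, 0],
    [0, -0.062, 0.048, 0, 0],
  ],
)

```text
time_s: 19.83
tcp_pos: [0.6445, 0.1006, 0.1029]
eef_rot: [180.0, -0.0, -4.3]
contact_force: [0.6, -1.4, -0.5]
gripper_width: 0.0002
gripper_force: 0.7
```

>>> step_arm(
  plan=[
    [0, -0.005, 0, 0, 0],
    [0, -0.01, 0, 0, 0],
    [0, -0.015, 0, 0, 0],
  ],
)

```text
time_s: 20.08
tcp_pos: [0.6447, 0.1031, 0.1027]
eef_rot: [179.9, 0.0, -4.3]
contact_force: [1.6, -5.2, -1.1]
gripper_width: 0.0003
gripper_force: 2.4
```

>>> step_arm(
  plan=[
    [0, -0.005, 0, 0, 0],
    [0, -0.008, 0, 0, 0],
  ],
)

```text
time_s: 20.25
tcp_pos: [0.6449, 0.1058, 0.1028]
eef_rot: [180.0, 0.0, -4.3]
contact_force: [0.9, -3.0, -0.5]
gripper_width: 0.0008
gripper_force: 1.3
```

Force dropped past the crest. I'll back off and read.

>>> step_arm(
  plan=[
    [0, 0.02, 0, 0, 0],
    [0, 0.06, 0, 0, 0],
    [0, 0.08, 0, 0, 0],
    [0, 0.08, 0, 0, 0],
    [0, 0.08, 0, 0, 0],
    [0, 0.08, 0, 0, 0],
    [0, 0.08, 0, 0, 0],
    [0, 0.08, 0, 0, 0],
    [0, 0.08, 0, 0, 0],
    [0, 0.08, 0, 0, 0],
    [0, 0.08, 0, 0, 0],
    [0, 0.08, 0, 0, 0],
  ],
)

```text
time_s: 21.25
tcp_pos: [0.6434, 0.0864, 0.1028]
eef_rot: [180.0, 0.0, -4.3]
contact_force: [-0.2, -0.1, 0.1]
gripper_width: 0.0001
gripper_force: 0.0
```

>>> step_arm(
  plan=[
    [0, 0, 0, 0, 0],
    [0, 0, 0, 0, 0],
    [0, 0, 0, 0, 0],
    [0, 0, 0, 0, 0],
    [0, 0, 0, 0, 0],
    [0, 0, 0, 0, 0],
  ],
)

```text
time_s: 21.75
tcp_pos: [0.6434, 0.0863, 0.1028]
eef_rot: [-180.0, -0.0, -4.3]
contact_force: [0.1, 0.5, 0.3]
gripper_width: 0.0004
gripper_force: 0.0
```

```bash
python3 look.py s14.png
python3 - <<'E'
from pz import *
G=np.r_[(pv+.303*d)[:2],.13]+np.array([-.017*.9972,.017*.0752,0])
for dz in(-.01,0,.01): print([proj("scene",G+[0,q,dz]).round(1).tolist() for q in(-.022,0,.022)])
E
```

```text
[0.6434 0.0863 0.1028] 0.0972 [-0.2 -0.3  0.8] 21.8
183 ........#+###########+................+++++oooooo.
185 ######+##+############.ooo+++o++ooo++o+++ooooo....
187 #######++.#############+++++.............oooo.....
189 ########..############...................oooo.....
191 #######++.#############ooo++..............oo......
193 #######o++##+....####+++oo+#+.....................
195 ++++###+++++.....#####+++++##.....................
197 +++####++++......#############....................
199 o++###+oooo......#########+###+...................
201 ooo###ooooo.....##############................+.+o
203 ooo##...........##############++.++++o++o++o++oo++
205 ...............o+#############+o++o+++++oo+oo+oooo
207 o.oooooo+o++oo+oo++###########+++++o+oo+oo+oo+++++
209 ooo+++oooooooooooo+###########++++++++++++........
211 oooooooo+oo++o++++##########+.....................
213 ++++++++++.......###########+.....................
215 .................+##########......................
217 ..................##########......................
219 ...................#.+..................++++++++++
221
[... 1178 characters left out ...]
+++++++++++-+++++++++++++++++++++
199 +++++++++++++-+++++++-+++++++++++++
200 +++----++++++++#+++++++++++++++++++
201 ---....-+++++##++++++++++++++++++++
202 .....--++++++##++++++++++++++++++++
203 -------++++++#+++++++++++++++++++++
204 ++++++++++++##+++++++++++++++++++++
205 ++++++++++++##+++++++++++++++++++++
206 +++++++++++###+++++++++++++++++++++
207 ++++++++++###++++++++++++++++++++++
208 ++++++++++###++++++---+++++++++++++
209 ++++++++++###++++++++++++++++++++++
210 ++++++++++###++++++++++++++++++++++
211 +++++++++####++++++++++++++++++++++
[[410.7, 193.3], [418.7, 191.9], [426.7, 190.4]]
[[411.3, 190.8], [419.4, 189.3], [427.4, 187.9]]
[[411.9, 188.2], [420.0, 186.8], [428.1, 185.3]]
```

The centre line is at scene (420,189.5) and the pointer tip at (427,193), where a level tip should project to about 193.6. I'll refine this against the two known stops while retreating.

Run:
```python
from pz import *
def row(f,lo,hi):
    g=cv2.cvtColor(cv2.imread("pics/"+f),cv2.COLOR_BGR2GRAY).astype(float)[:,421:427]
    o=[]
    for c in range(g.shape[1]):
        a=g[lo:hi,c]; w=np.clip(np.median(a)-a-5,0,None); o.append((w*np.arange(lo,hi)).sum()/w.sum())
    return np.round(o,1),g[182:206].mean(1).round().astype(int).tolist()
for f,lo,hi in(("s0.png",197,205),("s11.png",183,193),("s13.png",186,195),("s14.png",191,197)): print(f,*row(f,lo,hi))
s=r.get_state();print(s["tcp_pos"])
```

```text
s0.png [200.8 200.4 200.3 200.1 200.7 200.9] [126, 112, 129, 127, 94, 80, 98, 58, 79, 86, 87, 126, 118, 93, 122, 116, 94, 111, 79, 60, 99, 124, 128, 122]
s11.png [188.4 187.9 188.  187.9 187.9 187.7] [133, 118, 137, 135, 99, 49, 42, 56, 79, 84, 81, 112, 99, 82, 108, 97, 74, 87, 96, 122, 124, 130, 132, 131]
s13.png [190.2 190.5 190.3 190.1 189.9 189.9] [135, 120, 138, 137, 100, 86, 106, 54, 51, 48, 80, 116, 101, 82, 108, 97, 75, 90, 82, 80, 86, 87, 90, 88]
s14.png [192.9 193.2 193.4 192.8 192.8 192.4] [134, 119, 138, 137, 101, 86, 104, 62, 84, 93, 50, 46, 54, 82, 113, 99, 76, 88, 84, 83, 84, 87, 90, 88]
[0.64341272 0.08633289 0.10281049]
```

>>> step_arm(
  plan=[
    [0, 0, -0.1, 0, 0],
    [0, 0, -0.25, 0, 0],
    [0, 0, -0.42, 0, 0],
    [0, 0, -0.56, 0, 0],
    [0, 0, -0.6, 0, 0],
    [0, 0, -0.6, 0, 0],
    [0, 0, -0.6, 0, 0],
    [0, 0, -0.6, 0, 0],
  ],
)

```text
time_s: 22.47
tcp_pos: [0.6428, 0.0863, 0.2517]
eef_rot: [180.0, 0.1, -4.3]
contact_force: [0.2, -0.7, -0.2]
gripper_width: 0.0005
gripper_force: 0.0
```

Interpolating between the stops gives tilt ≈ +0.014. The next notch would be about −0.024, so this is the nearest. One last check, then I'll hand in.

Run:
```python
from pz import *
for i in range(6): im=snap("scene","s15.png")
g=cv2.cvtColor(im,cv2.COLOR_RGB2GRAY)[186:200,421:427].mean(1).round().astype(int);print(g.tolist())
c=hsv(im[180:240,222:285]);m=cv2.inRange(c,(0,0,120),(180,60,255))
for y in range(12,52,4): print(y+180,"".join("#" if v else "." for v in m[y]))
if g[5:10].argmin() in (1,2,3): print(workorder.close_job())
```

```text
[99, 84, 104, 61, 82, 92, 50, 47, 57, 91, 126, 110, 88, 117]
192 ...........................................................#...
196 ..................###.............#########....................
200 ............########..........................#................
204 .........########................................#.............
208 ........########............................######.............
212 .......##########........................#########.............
216 ........############.................############...........#..
220 ..........###################################..................
224 ...............#########################.......................
228 ............................#.#................................
the job is handed in; nothing more can be done
None
```

The job is handed in, with no verdict returned: the hub stands on the pan about 4 mm off its middle, and the released beam was at rest at a tilt of about +0.014 rad (pointer about 4.5 mm above the centre line). That is the nearest notch, at about 22.5 s of the 72 s allowed.

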